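# Jack up the front of the frame tracer and hold it

## Task

Raise the front of the frame tracer's hinged plate so that a colleague can look underneath: first turn both orange hold-down knobs at its front corners open, all the way to their stops, then set the blue toe jack flat on the bench with its red saddle centred under the marked point of the yellow lift tab and let go of it. Push the jack's red handle pad right down for a trial stroke, let it spring right back up, then push it right down again and finish while holding it down, with the tracer's front held up by the jack alone; leave the other things on the bench where they are.

Things in the scene. Friction and masses are not known exactly. Their poses are not given: they have to be found in the camera images.
- tracer_base: Frame tracer: low grey fixed base, 285 x 270 x 28 mm, under a plate (180 mm wide, top 44 mm high) hinged at the rear, with a white case (175 x 172 mm, top 120 mm high) on its rear part; together 3.6 kg. Yellow lift tab at the plate's front edge, orange knob at each front corner. Origin on the bench at the base's centre; -x out of the front, z up. Hinge line at x = +140, z = 34 mm.
- lift_mark (a point): Lift point, on the underside of the yellow lift tab, 34 mm above the bench when the plate is down, straight under the black ring with yellow centre on the tab's top; at x = -172, y = 0 mm of the tracer base. Tab 50 mm wide, 8 mm thick, 21 mm of it before the mark; the base's front edge is 37 mm behind the mark. Weighs about 10 N here; falls back by itself.
- latch_left (a joint): Left latch (tracer base +y side): 0 = its steel bar lies inward over the plate and holds it down, 1.4 = end stop, bar swung to the front, clear. Opens clockwise seen from above. Stays where it is left; about 0.06 N m.
- latch_right (a joint): Right latch (tracer base -y side): the same, but opens counter-clockwise seen from above.
- latch_left_grip (a point): Grip point on the axis of the left orange wing knob, 74 mm above the bench, at x = -110, y = +112 mm of the tracer base. Wing 12 mm thick (this point's x), 36 mm long (this point's y), from 56 to 84 mm above the bench; the steel bar under it lies at 46 to 52 mm. The point turns with the knob; at joint value 0 its axes are the base's.
- latch_right_grip (a point): The same for the right wing knob, at y = -112 mm.
- jack: Small blue toe jack, 0.6 to 1 kg. Origin on its underside below the centre of the pump block; +x to the saddle, -x to the handle, z up. Base plate 250 x 70 x 6 mm, x = -155 to +95 mm. Pump block 46 (x) x 36 (y) mm, 6 to 62 mm above the underside: carry it by the block's two sides. Toe arm (30 mm wide) with the saddle sticks out ahead of the block.
- saddle (a point): Centre of the top face of the round red saddle (30 mm across), at x = +75 mm, y = 0 of the jack; 26 mm above the bench with the handle up (8 mm under the lift tab), 50 mm with the handle right down. Axes are the jack's.
- handle_pad (a point): Middle of the top face of the red press pad at the handle's end (36 x 44 mm, 12 mm thick). Handle up: 128 mm behind the jack's origin, 94 mm above its underside; right down: 136 mm behind, 49 mm above. It swings about a pivot 28 mm behind the origin and 52 mm up.
- handle (a joint): Pump handle: 0 = up (a spring returns it when let go, 2 to 4 N at the pad), 0.42 = right down against its stop (rad). Raises the saddle 57 mm per rad; there is no ratchet, so the saddle sinks as the handle comes up. Under the tracer's load the pad needs about 10 N.
- lens_tray: Bystander, leave alone: white open tray 150 x 110 x 35 mm. Origin at the centre of its underside, z up.
- job_tray: Bystander, leave alone: white open tray 170 x 120 x 40 mm. Origin at the centre of its underside, z up.
- cleaner: Bystander, leave alone: white bottle with blue cap, 54 mm across, 150 mm tall. Origin at the centre of its underside, z up.
- screwdriver: Bystander, leave alone: small screwdriver with yellow handle, 150 mm long, lying on the bench; origin under the middle of it.
- lens_blank: Bystander, leave alone: clear lens disc, 66 mm across, 12 mm thick. Origin at the centre of its underside, z up.
- glasses_case: Bystander, leave alone: blue fabric spectacle case 60 x 155 x 40 mm. Origin at the centre of its underside, z up.
- screw_jar: Bystander, leave alone: amber jar with green lid, 56 mm across, 65 mm tall. Origin at the centre of its underside, z up.

How it is judged:
By the outcome, as a careful person would: the job done as asked, in the order asked, and still so for the second after the job is handed in, while the arm keeps its last pose, push and grip.
It also fails if it takes over 72 s, if anything falls off the work surface, if the arm or the gripper's body presses on something with over 40 N, if the wrist force passes 120 N, or if a joint passes its speed limit or range.

## Robot

A 7-joint arm with a two-finger parallel gripper is mounted at the origin on the work surface. World frame = base frame: x ahead of the robot, y to its left, z up, the work surface at z = 0. Lengths are in m, angles in rad, forces in N, time in s.
With the tool pointing down it reaches from about 0.4 to 0.85 m from the base axis. Payload 4.5 kg.
Tool frame: the origin (TCP) lies on the centre line of the jaws, within the pads' length; the fingertips stand 11 mm ahead of it and the grasp point (between the pads) lies 8 mm behind it; z points along the fingers, y is the line along which they close (so a half turn about z gives the same grasp; the last joint's range is limited). The gripper opens to 88 mm and grips with 3 to 60 N. Pads are 18 mm wide; open, the fingers measure 123 mm over their backs; the gripper's body (75 mm by 187 mm) begins 45 mm behind the grasp point.
Start: joints at [1.167, 0.689, -0.195, 1.565, 0.157, 0.902, -0.215], TCP at [0.265, -0.566, 0.25] pointing down, gripper open.
Joint ranges: [-3.01, 3.01], [-0.46, 2.08], [-1.47, 1.51], [0.13, 2.56], [-1, 4.14], [0.04, 2.09], [-2.66, 2.66]. Speed limits (rad/s): [2.57, 2.57, 3.14, 3.14, 3.14, 3.14, 3.14].

## Interface

Orientations are given as a unit quaternion [x, y, z, w].
In Python, from plant import * gives the robot as it stands. The module is installed in compiled form; this text tells all that it offers.
- The arm moves only by the tool send_rows, never from a script. Its argument "motion" is a list of rows, each an object of numbers: "x", "y", "z": the shift along the tool's x, y, z in cm; "rx", "ry", "rz": the turn, a rotation vector about the tool's x, y, z in rad; "jaw": the finger opening in cm, from 0 to 8.81. In form: [{"x": .., "y": .., "z": .., "rx": .., "ry": .., "rz": .., "jaw": ..}, ...]. A call has exactly 5 rows; each row shifts and turns the commanded pose from where the row before left it, along the tool's axes as they then stand; what a row does not reach is not made up. A row lasts 1/10 s, in which the tool goes at most 50 mm and 8.59 degrees, less where a joint would pass 70% of its speed; a pose out of reach is approached as far as the arm can. A call is refused whole if a number of a shift passes 5 or a number of a turn 0.15, either way. A call with a gripper value outside its range is refused whole. The fingers move at their own pace and stop on an object; "grip_force" is the grip in N (left out, the last holds). Time passes only in rows, so rows that do not move let the fingers close, or fill a call up. It gives the time, the measured TCP pose, the force, the opening and the grip force at its end, in the units of the state.
- get_state(): the state, without advancing time (a new reading comes with each control period).
- snapshot(name): name is "scene" or "top" or "wrist"; returns a dict with "img" (384x512x3 uint8, red, green, blue), "vertical_fov" (degrees; the focal length in pixels is half the picture's height over the tangent of half this angle, whatever the lens; pixels are square), "cx", "cy" (the principal point, pixels), "D" ([k1, k2, p1, p2, k3] as OpenCV has them; the pictures are not rectified), "extrinsics" (4x4, takes a point from camera to world coordinates). Camera axes: x right, y up, looking along -z (the intrinsics and any distortion apply to the point x, -y, -z); pixel columns grow to the right and rows downward; lengths in m; the calibration is good to about 2 mm. A picture is of the moment at which its call begins. There is no depth.
- finish_job(): hands the job in; it is judged then, once.
The state is a dict: "clock": time; "q": joint angles; "qd": joint speeds; "joint_torque": joint torques, N m; "tool_pos": TCP position; "eef_rot": TCP orientation; "contact_force": force on the tool from outside, world axes, zero at the start; "moment": the same for the moment, N m; "opening": opening from 0.0 (shut) to 1.0 (fully open); "finger_force": force on a finger pad.
Only numpy, scipy, OpenCV 4.12 (cv2) and the standard library are available. Lean on these libraries where they do the work, as an engineer would, in place of code of your own. Each camera call takes 0.05 s, during which the arm holds its last target. There are 200 camera calls.

## Working session

There is one attempt and no reset: what is moved stays moved. The work goes in short steps, Python scripts to look and compute and a tool call to move; the robot and the scene stay as the last step left them, time stands still between calls to the robot, and variables do not carry over. Pictures are saved under pics/ and viewed, at most 10 in all, crops included, and the job is handed in when it is done.

Besides the shell and the picture viewer there is one more tool, called as name(argument=value, ...) on one line, values as JSON. send_rows: Moves the arm, as the interface text tells. Its arguments: {"type":"object","properties":{"motion":{"type":"array"},"grip_force":{"type":"number"}},"required":["motion"]}

```bash
mkdir -p pics
cat > h.py <<'E'
from plant import *
import numpy as np, cv2, pickle
from scipy.spatial.transform import Rotation as R
def snap(n,fn):
    s=snapshot(n); cv2.imwrite(f'pics/{fn}.png',cv2.cvtColor(s['img'],cv2.COLOR_RGB2BGR)); pickle.dump(s,open(f'pics/{fn}.pkl','wb')); return s
def load(fn): return pickle.load(open(f'pics/{fn}.pkl','rb'))
def K(s):
    f=s['img'].shape[0]/2/np.tan(np.radians(s['vertical_fov'])/2)
    return np.array([[f,0,s['cx']],[0,f,s['cy']],[0,0,1]])
def ray(s,uv):
    p=cv2.undistortPoints(np.array([[uv]],float),K(s),np.array(s['D'],float))[0,0]
    E=np.array(s['extrinsics']); return E[:3,3],E[:3,:3]@np.array([p[0],-p[1],-1])
def onz(s,uv,z):
    o,d=ray(s,uv); return o+d*(z-o[2])/d[2]
def tri(obs):
    A=np.zeros((3,3));b=np.zeros(3)
    for s,uv in obs:
        o,d=ray(s,uv); d=d/np.linalg.norm(d); P=np.eye(3)-np.outer(d,d); A+=P;b+=P@o
    x=np.linalg.solve(A,b); return x
def proj(s,X):
    E=np.array(s['extrinsics']); c=(np.atleast_2d(X)-E[:3,3])@E[:3,:3]
    return cv2.projectPoints(c*[1,-1,-1],np.zeros(3),np.zeros(3),K(s),np.array(s['D'],float))[0][:,0]
def st():
    s=get_state(); r=R.from_quat(s['eef_rot']).as_matrix()
    print('t',round(s['clock'],2),'p',np.round(s['tool_pos'],4),'tx',np.round(r[:,0],3),'ty',np.round(r[:,1],3),'F',np.round(s['contact_force'],1),'op',round(s['opening'],3),'ff',s['finger_force'],'q',np.round(s['q'],2)); return s,r
E
python3 - <<'E'
from h import *
a=snap('scene','s0');b=snap('top','t0')
for i in (a,b): print(np.round(i['extrinsics'],3).tolist(),i['vertical_fov'],i['D'])
im=np.hstack([cv2.imread('pics/s0.png'),cv2.imread('pics/t0.png')])
cv2.imwrite('pics/t0b.png',cv2.resize(cv2.imread('pics/t0.png'),(800,600),interpolation=cv2.INTER_CUBIC))
cv2.imwrite('pics/s0b.png',cv2.resize(cv2.imread('pics/s0.png'),(800,600),interpolation=cv2.INTER_CUBIC))
st()
E
```

```text
[[-0.523, -0.621, 0.584, 1.41], [0.852, -0.396, 0.343, 0.525], [0.018, 0.677, 0.736, 1.192], [0.0, 0.0, 0.0, 1.0]] 53.80770801151655 [-0.04395767  0.          0.          0.          0.        ]
[[0.025, 0.996, -0.087, 0.463], [-1.0, 0.025, 0.001, 0.004], [0.003, 0.087, 0.996, 1.134], [0.0, 0.0, 0.0, 1.0]] 57.72702113545981 [-0.06873669  0.          0.          0.          0.        ]
t 0.1 p [ 0.2647 -0.5656  0.249 ] tx [ 0.906  0.424 -0.   ] ty [ 0.424 -0.906 -0.002] F [-0.8  0.  -0.2] op 1.001 ff 0.0 q [ 1.17  0.69 -0.19  1.57  0.16  0.9  -0.22]
```

View pics/t0b.png

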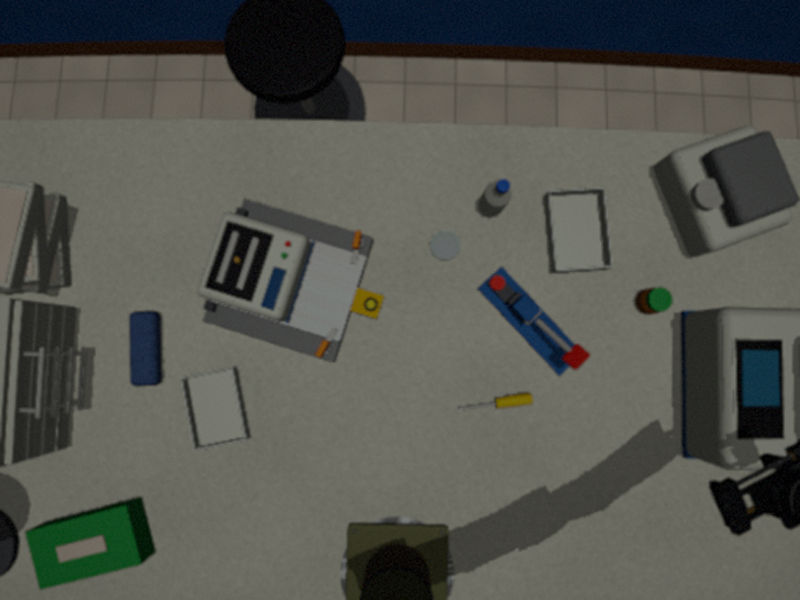

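View pics/s0b.png

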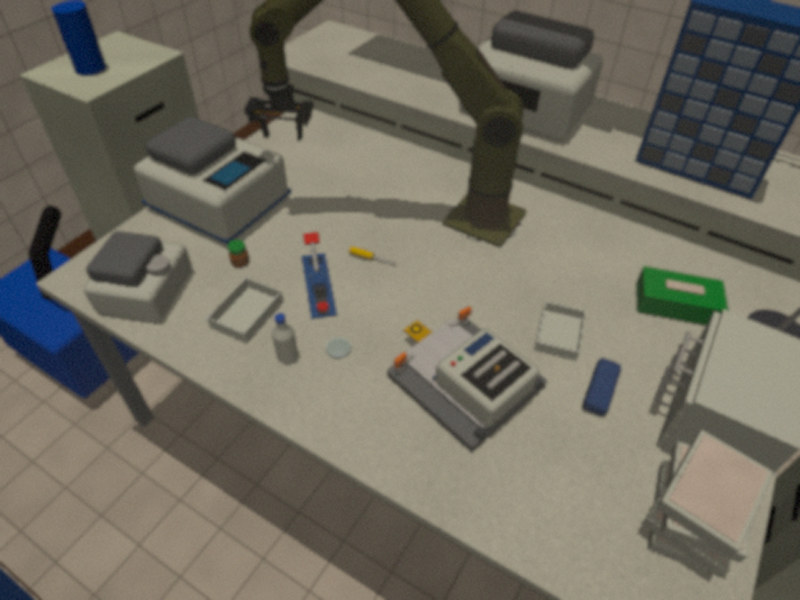

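Top view (800x600): ring (371,304), knobs (357,240) right and (322,348) left, saddle (498,284), pad (576,356). The scene view has the ring at (417,330), knobs at (465,313) left and (400,358) right, saddle at (323,307) and pad at (312,239).

Run:
```python
from h import *
s=load('s0');t=load('t0');k=.64
P={}
for n,a,b in [('ring',(371,304),(417,330)),('kL',(322,348),(465,313)),('kR',(357,240),(400,358)),('sad',(498,284),(323,307)),('pad',(576,356),(312,239))]:
    P[n]=tri([(t,np.array(a)*k),(s,np.array(b)*k)]); print(n,np.round(P[n],4),np.round(onz(t,np.array(a)*k,{'ring':.042,'kL':.084,'kR':.084,'sad':.026,'pad':.094}[n]),4))
# top-only fits at known heights
d=P['kL']-P['kR'];print('knobs',np.linalg.norm(d[:2]),'yaw tracer',np.degrees(np.arctan2(-d[0],d[1])))
m=(P['kL']+P['kR'])/2-P['ring'];print('mid-ring',np.linalg.norm(m[:2]),np.degrees(np.arctan2(m[1],m[0])))
d=P['sad']-P['pad'];print('jack',np.linalg.norm(d[:2]),np.degrees(np.arctan2(d[1],d[0])))
# crops around for detail
for n,c,fn in (('t',(232,190),'ct'),):
    pass
im=cv2.imread('pics/t0.png');a=cv2.resize(im[125:240,195:265],None,fx=5,fy=5,interpolation=3);b=cv2.resize(im[160:250,295:385],None,fx=5,fy=5,interpolation=3)
cv2.imwrite('pics/crop.png',np.hstack([a[:450],b[:450]])); print(a.shape,b.shape)
```

```text
ring [0.5463 0.0666 0.0328] [0.5469 0.0637 0.042 ]
kL [0.4558 0.1565 0.0667] [0.4564 0.1532 0.084 ]
kR [0.6707 0.0939 0.0717] [0.6685 0.0925 0.084 ]
sad [ 0.5965 -0.1956  0.0124] [ 0.5957 -0.1948  0.026 ]
pad [ 0.4514 -0.3363  0.0815] [ 0.4526 -0.3345  0.094 ]
knobs 0.22381528136994308 yaw tracer 73.75113973569596
mid-ring 0.06103108580836477 73.80955713460553
jack 0.2021168187541242 44.12224756365984
(575, 350, 3) (450, 450, 3)
```

View pics/crop.png

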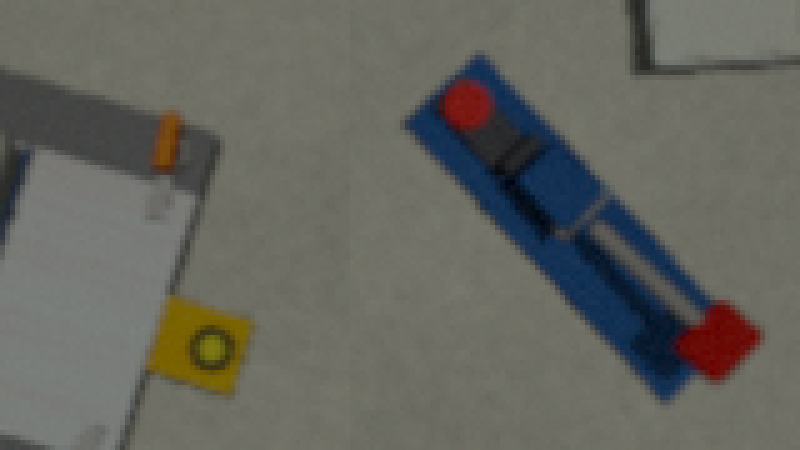

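send_rows(motion=[{"x": 4,"y": -2.6},{"x": 4,"y": -2.6},{"x": 4,"y": -2.6},{"x": 4,"y": -2.6},{"x": 4,"y": -2.6}])

```text
schema error: expected keys x, y, z, rx, ry, rz, jaw
```

send_rows(motion=[{"x": 4,"y": -2.6},{"x": 4,"y": -2.6},{"x": 4,"y": -2.6},{"x": 4,"y": -2.6},{"x": 4,"y": -2.6}])

```text
schema error: expected keys x, y, z, rx, ry, rz, jaw
```

send_rows(motion=[{"rz": 0.145},{"rz": 0.145},{"rz": 0.145},{"rz": 0.145},{"rz": 0.145}])

```text
schema error: expected keys x, y, z, rx, ry, rz, jaw
```

Run:
```python
from h import *
st()
w=snap('wrist','w0');print(np.round(w['extrinsics'],3).tolist(),w['vertical_fov'])
t=load('t0')
for X in [(.547,.064,.042),(.669,.093,.084),(.596,-.195,.026),(.4525,-.3345,.094)]: print(proj(w,X))
print(onz(t,np.array((515,400))*.64,.01),onz(t,np.array((458,408))*.64,.0))
```

```text
t 0.1 p [ 0.2647 -0.5656  0.249 ] tx [ 0.906  0.424 -0.   ] ty [ 0.424 -0.906 -0.002] F [-0.8  0.  -0.2] op 1.001 ff 0.0 q [ 1.17  0.69 -0.19  1.57  0.16  0.9  -0.22]
[[0.423, 0.868, 0.262, 0.333], [-0.906, 0.405, 0.121, -0.534], [-0.001, -0.289, 0.957, 0.386], [0.0, 0.0, 0.0, 1.0]] 63.58706587194017
[[-312.84566598 -476.45993108]]
[[-189.00527334 -472.57579104]]
[[  14.9113705  -388.40063141]]
[[  79.6093756  -175.07445795]]
[ 0.35911255 -0.23535396  0.01      ] [ 0.33940643 -0.11951123  0.        ]
```

View pics/w0.png

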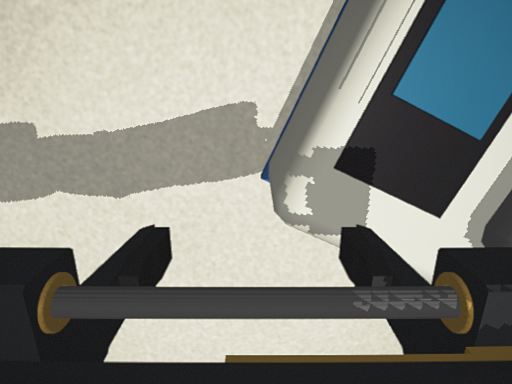

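The wrist view shows only the neighbouring machine, with the fingers at rows 230-350. Rows need every key, so I'm resending.

send_rows(motion=[{"x": 4,"y": -2.6,"z": 0,"rx": 0,"ry": 0,"rz": 0,"jaw": 8},{"x": 4,"y": -2.6,"z": 0,"rx": 0,"ry": 0,"rz": 0,"jaw": 8},{"x": 4,"y": -2.6,"z": 0,"rx": 0,"ry": 0,"rz": 0,"jaw": 8},{"x": 4,"y": -2.6,"z": 0,"rx": 0,"ry": 0,"rz": 0,"jaw": 8},{"x": 4,"y": -2.6,"z": 0,"rx": 0,"ry": 0,"rz": 0,"jaw": 8}])

```text
clock: 0.65
tool_pos: [0.3916, -0.3618, 0.2496]
eef_rot: [0.976, 0.217, -0.0, -0.0]
contact_force: [0.2, -0.5, 0.2]
opening: 0.909
finger_force: 0.0
```

send_rows(motion=[{"x": 4,"y": -2.6,"z": 0,"rx": 0,"ry": 0,"rz": 0,"jaw": 8},{"x": 4,"y": -2.6,"z": 0,"rx": 0,"ry": 0,"rz": 0,"jaw": 8},{"x": 4,"y": -2.6,"z": 0,"rx": 0,"ry": 0,"rz": 0,"jaw": 8},{"x": 4,"y": -2.6,"z": 0,"rx": 0,"ry": 0,"rz": 0,"jaw": 8},{"x": 4,"y": -2.6,"z": 0,"rx": 0,"ry": 0,"rz": 0,"jaw": 8}])

```text
clock: 1.15
tool_pos: [0.5177, -0.1592, 0.2496]
eef_rot: [0.976, 0.217, -0.0, 0.0]
contact_force: [0.5, 0.5, 0.7]
opening: 0.907
finger_force: 0.0
```

send_rows(motion=[{"x": 0,"y": 0,"z": 0,"rx": 0,"ry": 0,"rz": 0.145,"jaw": 8},{"x": 0,"y": 0,"z": 0,"rx": 0,"ry": 0,"rz": 0.145,"jaw": 8},{"x": 0,"y": 0,"z": 0,"rx": 0,"ry": 0,"rz": 0.145,"jaw": 8},{"x": 0,"y": 0,"z": 0,"rx": 0,"ry": 0,"rz": 0.145,"jaw": 8},{"x": 0,"y": 0,"z": 0,"rx": 0,"ry": 0,"rz": 0.145,"jaw": 8}])

```text
clock: 1.65
tool_pos: [0.5169, -0.1608, 0.2495]
eef_rot: [0.989, -0.146, -0.0, -0.0]
contact_force: [0.1, 0.0, -0.6]
opening: 0.904
finger_force: 0.0
```

Run:
```python
from h import *
st()
w=snap('wrist','w1')
for X in [(.547,.064,.042),(.669,.093,.084),(.596,-.195,.026),(.4525,-.3345,.094)]: print(proj(w,X))
```

```text
t 1.65 p [ 0.5169 -0.1608  0.2495] tx [ 0.957 -0.289 -0.   ] ty [-0.289 -0.957  0.   ] F [ 0.1  0.  -0.6] op 0.904 ff 0.0 q [ 0.17  0.58  0.07  1.83 -0.06  0.74 -1.59]
[[ 64.5799257  193.10039095]]
[[-46.101471    98.47105939]]
[[264.05686752  83.67039551]]
[[442.11203903 185.18835657]]
```

send_rows(motion=[{"x": 1.2,"y": -4.8,"z": 0,"rx": 0,"ry": 0,"rz": 0,"jaw": 5},{"x": 1.2,"y": -4.8,"z": 0,"rx": 0,"ry": 0,"rz": 0,"jaw": 5},{"x": 1.2,"y": -4.8,"z": 0,"rx": 0,"ry": 0,"rz": 0,"jaw": 5},{"x": 1.2,"y": -4.8,"z": 0,"rx": 0,"ry": 0,"rz": 0,"jaw": 5},{"x": 1.2,"y": -4.8,"z": 0,"rx": 0,"ry": 0,"rz": 0,"jaw": 5}])

```text
clock: 2.2
tool_pos: [0.6431, 0.0541, 0.2496]
eef_rot: [0.99, -0.142, -0.0, 0.0]
contact_force: [0.9, -0.7, 0.3]
opening: 0.572
finger_force: 0.0
```

send_rows(motion=[{"x": 1.2,"y": -4.7,"z": 0,"rx": 0,"ry": 0,"rz": 0,"jaw": 5},{"x": 0,"y": 0,"z": 2,"rx": 0,"ry": 0,"rz": 0,"jaw": 5},{"x": 0,"y": 0,"z": 2,"rx": 0,"ry": 0,"rz": 0,"jaw": 5},{"x": 0,"y": 0,"z": 0,"rx": 0,"ry": 0,"rz": 0,"jaw": 5},{"x": 0,"y": 0,"z": 0,"rx": 0,"ry": 0,"rz": 0,"jaw": 5}])

```text
clock: 2.7
tool_pos: [0.6672, 0.0935, 0.2097]
eef_rot: [0.99, -0.143, -0.0, 0.0]
contact_force: [0.5, -0.4, 0.2]
opening: 0.565
finger_force: 0.0
```

Run:
```python
from h import *
st()
w=snap('wrist','w2')
for X in [(.547,.064,.042),(.669,.093,.084),(.4564,.1532,.084)]: print(proj(w,X))
a=cv2.imread('pics/w1.png');b=cv2.imread('pics/w2.png')
cv2.imwrite('pics/v12.png',np.vstack([cv2.resize(a,(400,300)),cv2.resize(b,(400,300))]) if 0 else cv2.resize(np.hstack([a,b]),(800,300),interpolation=cv2.INTER_AREA))
```

```text
t 2.7 p [0.6672 0.0935 0.2097] tx [ 0.959 -0.283 -0.001] ty [-0.283 -0.959  0.001] F [ 0.5 -0.4  0.2] op 0.565 ff 0.0 q [-0.26  0.8   0.1   1.45 -0.1   0.89 -1.98]
[[311.22416881 264.49185026]]
[[255.153051   180.55284803]]
[[257.49542082 375.52406304]]
```

View pics/v12.png

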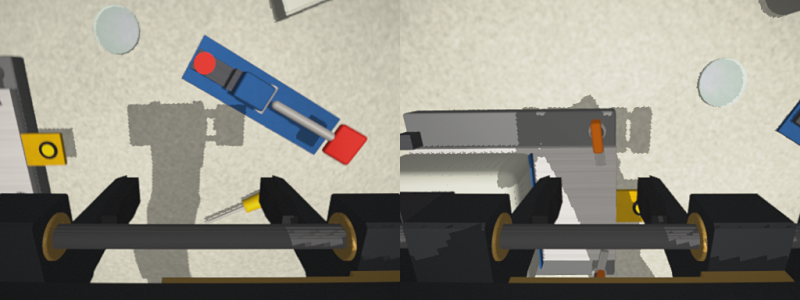

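w1 (left) shows the ring at about (61,191), the saddle at (261,81) and the pad at (443,185). w2 (right) has the right knob at about (252,175), within 3-6 px of prediction. Next I fit both poses on colour blobs across the views.

```bash
cat > fit.py <<'E'
from h import *
from scipy.optimize import least_squares
def box(c,dx,dy,dz): return np.array([[c[0]+i*dx/2,c[1]+j*dy/2,c[2]+k*dz/2] for i in(-1,1) for j in(-1,1) for k in(-1,1)])
def disc(c,r): a=np.linspace(0,2*np.pi,24,0); return np.c_[c[0]+r*np.cos(a),c[1]+r*np.sin(a),0*a+c[2]]
def T(p,X): c,s=np.cos(p[2]),np.sin(p[2]); return np.c_[p[0]+c*X[:,0]-s*X[:,1],p[1]+s*X[:,0]+c*X[:,1],X[:,2]]
def hullc(s,X):
    h=cv2.convexHull(proj(s,X).astype(np.float32)); m=cv2.moments(h); return np.array([m['m10'],m['m01']])/m['m00'],m['m00']
def blob(s,hue,near,rad=25,sat=110,minv=40):
    h=cv2.cvtColor(s['img'],cv2.COLOR_RGB2HSV); d=(h[...,0].astype(int)-hue+90)%180-90
    m=((abs(d)<=6)&(h[...,1]>sat)&(h[...,2]>minv)).astype(np.uint8)
    n,l,stt,c=cv2.connectedComponentsWithStats(m)
    best=[(stt[i,4],i) for i in range(1,n) if np.hypot(*(c[i]-near))<rad]
    if not best: return None
    a,i=max(best); return c[i],a
TR={'kL':(box((-.11,.112,.07),.012,.036,.028),12),'kR':(box((-.11,-.112,.07),.012,.036,.028),12),'tab':(box((-.1725,0,.038),.041,.05,.008),24)}
JK={'sad':(disc((.075,0,.026),.015),0),'pad':(box((-.128,0,.088),.036,.044,.012),0)}
def fit(parts,views,p0,skip=()):
    ob=[]
    for n in views:
        s=load(n)
        for k,(X,h) in parts.items():
            if (n,k) in skip: continue
            c,a=hullc(s,T(p0,X)); b=blob(s,h,c,25 if n[0]=='w' else 12)
            if b is None: continue
            print(n,k,'pred',np.round(c,1),round(a),'blob',np.round(b[0],1),b[1])
            if .6<b[1]/a<1.5: ob.append((s,X,b[0]))
    r=least_squares(lambda p:np.concatenate([(hullc(s,T(p,X))[0]-b)*(1 if 1 else 1) for s,X,b in ob]),p0,loss='soft_l1',x_scale=[.01,.01,.05])
    print('res',np.round(r.fun,1)); return r.x
E
python3 - <<'E'
from fit import *
y=np.radians(73.8);c,s=np.cos(y),np.sin(y)
p=fit(TR,['w1','w2','t0','s0'],[.547+.172*c,.064+.172*s,y]);print('tracer',p[:2],np.degrees(p[2]))
print('mark',T(p,np.array([[-.172,0,0]])),'kL',T(p,np.array([[-.11,.112,0]])),'kR',T(p,np.array([[-.11,-.112,0]])))
y=np.radians(44.1)
p=fit(JK,['w1','t0','s0'],[.596-.075*np.cos(y),-.195-.075*np.sin(y),y]);print('jack',p[:2],np.degrees(p[2]))
s=load('w2')
E
```

```text
w1 tab pred [ 66.7 191.7] 1612 blob [ 55.4 190.4] 2063
w2 kL pred [256.  365.5] 495 blob [256.2 350.1] 97
w2 kR pred [255. 174.] 622 blob [251.7 174.1] 582
w2 tab pred [311.3 262.2] 1626 blob [290.2 263.3] 1108
t0 kL pred [206.2 222.6] 63 blob [205.8 222.7] 59
t0 kR pred [228.9 153.4] 64 blob [227.9 153. ] 50
t0 tab pred [237.5 194.7] 210 blob [234.5 193.6] 284
s0 kL pred [296.9 199.7] 57 blob [297.1 199.7] 44
s0 kR pred [255.3 229.4] 67 blob [255.8 230. ] 48
s0 tab pred [265.5 210.2] 119 blob [266.7 211.6] 138
res [ 7.   1.2 -1.5 -0.9 16.5 -1.2 -1.5 -0.9 -0.2 -0.3  1.5  0.5  0.8  1.
  0.2  0.2 -0.4 -0.7]
tracer [0.59798695 0.23373169] 73.3225169774752
mark [[0.54862569 0.06896681 0.        ]] kL [[0.45912994 0.16050102 0.        ]] kR [[0.67370746 0.09621658 0.        ]]
w1 sad pred [264.1  83.5] 600 blob [261.5  80.6] 639
w1 pad pred [441.3 184.5] 1845 blob [441.1 184.7] 1652
t0 sad pred [318.8 181.7] 67 blob [317.9 180.9] 78
t0 pad pred [368.6 228.6] 197 blob [368.3 227.9] 158
s0 sad pred [206.2 194.2] 29 blob [206.  195.8] 41
s0 pad pred [199.2 151.6] 75 blob [198.8 151.9] 62
res [ 1.5  0.4 -1.6 -1.4  0.7 -0.1 -0.2  0.2 -0.1 -1.1  0.4 -0. ]
jack [ 0.54457995 -0.24636301] 43.66275968716402
```

Run:
```python
from fit import *
# heights check by triangulation
t,s,w1,w2=map(load,('t0','s0','w1','w2'))
print('ring tri',tri([(t,(237.4,194.6)),(w1,(61.4,190.7)),(s,(266.9,211.2))]),'kR',tri([(t,(227.9,153)),(w2,(251.7,174.1)),(s,(255.8,230))]),'sad',tri([(t,(317.9,180.9)),(w1,(261.5,80.6))]),'pad',tri([(t,(368.3,227.9)),(w1,(441.1,184.7))]))
R_=disc((-.172,0,.042),.004);L=TR['kL'][0];Q=TR['kR'][0]
ob=[(w1,R_,(61.4,190.7),1),(t,R_,(237.4,194.6),1.5),(w2,Q,(251.7,174.1),1),(t,L,(205.8,222.7),2),(t,Q,(227.9,153.),2),(s,L,(297.1,199.7),2),(s,Q,(255.8,230.),2)]
r=least_squares(lambda p:np.concatenate([(hullc(a,T(p,X))[0]-b)*k for a,X,b,k in ob]),[.598,.234,1.285],loss='soft_l1',x_scale=[.01,.01,.05])
p=r.x;print(np.round(r.fun,1),p[:2],np.degrees(p[2]))
for n,q in (('mark',(-.172,0,0)),('kL',(-.11,.112,0)),('kR',(-.11,-.112,0))): print(n,T(p,np.array([q])))
S,r=st(); d=T(p,np.array([(-.11,-.112,.074)]))[0]-S['tool_pos']; print('to kR tool cm',r.T@d*100)
```

```text
ring tri [0.54835924 0.06798782 0.03697074] kR [0.67282243 0.0953418  0.0702123 ] sad [ 0.59992358 -0.19368618  0.01609206] pad [ 0.45245499 -0.33423718  0.09230129]
[ 1.2  1.9 -1.  -0.7 -0.2 -0.3 -0.1 -0.5  0.2 -0.   0.1  0.5  0.1 -0.2] [0.59500717 0.23148028] 74.2270152731205
mark [[0.54825301 0.06595672 0.        ]]
kL [[0.45732347 0.15606676 0.        ]]
kR [[0.67288904 0.09517762 0.        ]]
t 2.75 p [0.6678 0.0934 0.2105] tx [ 0.959 -0.283  0.001] ty [-0.283 -0.959 -0.   ] F [1.  0.2 0.1] op 0.566 ff 0.0 q [-0.26  0.8   0.11  1.45 -0.1   0.89 -1.98]
to kR tool cm [ 0.42230536 -0.30716529 13.65245014]
```

send_rows(motion=[{"x": 0.4,"y": -0.3,"z": 3,"rx": 0,"ry": 0,"rz": 0,"jaw": 5},{"x": 0,"y": 0,"z": 3,"rx": 0,"ry": 0,"rz": 0,"jaw": 5},{"x": 0,"y": 0,"z": 3,"rx": 0,"ry": 0,"rz": 0,"jaw": 5},{"x": 0,"y": 0,"z": 3,"rx": 0,"ry": 0,"rz": 0,"jaw": 5},{"x": 0,"y": 0,"z": 1.7,"rx": 0,"ry": 0,"rz": 0,"jaw": 5}])

```text
clock: 3.25
tool_pos: [0.6717, 0.0952, 0.0717]
eef_rot: [0.99, -0.143, -0.0, 0.0]
contact_force: [0.9, -0.4, 0.6]
opening: 0.572
finger_force: 0.0
```

send_rows(motion=[{"x": 0,"y": 0,"z": 0,"rx": 0,"ry": 0,"rz": 0,"jaw": 0.8},{"x": 0,"y": 0,"z": 0,"rx": 0,"ry": 0,"rz": 0,"jaw": 0.8},{"x": 0,"y": 0,"z": 0,"rx": 0,"ry": 0,"rz": 0,"jaw": 0.8},{"x": 0,"y": 0,"z": 0,"rx": 0,"ry": 0,"rz": 0,"jaw": 0.8},{"x": 0,"y": 0,"z": 0,"rx": 0,"ry": 0,"rz": 0,"jaw": 0.8}], grip_force=12)

```text
clock: 3.75
tool_pos: [0.6727, 0.0949, 0.074]
eef_rot: [0.99, -0.143, 0.001, 0.0]
contact_force: [-0.9, 0.8, 5.5]
opening: 0.148
finger_force: 11.4
```

Run:
```python
from h import *
st()
```

```text
t 3.75 p [0.6727 0.0949 0.074 ] tx [ 0.959 -0.283  0.002] ty [-0.283 -0.959  0.   ] F [-0.9  0.8  5.5] op 0.148 ff 11.405325315281516 q [-0.25  0.98  0.08  1.51 -0.11  0.65 -1.98]
```

send_rows(motion=[{"x": 0,"y": 0,"z": 0,"rx": 0,"ry": 0,"rz": -0.14,"jaw": 0.8},{"x": 0,"y": 0,"z": 0,"rx": 0,"ry": 0,"rz": -0.14,"jaw": 0.8},{"x": 0,"y": 0,"z": 0,"rx": 0,"ry": 0,"rz": -0.14,"jaw": 0.8},{"x": 0,"y": 0,"z": 0,"rx": 0,"ry": 0,"rz": -0.14,"jaw": 0.8},{"x": 0,"y": 0,"z": 0,"rx": 0,"ry": 0,"rz": -0.14,"jaw": 0.8}], grip_force=25)

```text
clock: 4.25
tool_pos: [0.6725, 0.0955, 0.074]
eef_rot: [0.978, 0.207, 0.001, 0.0]
contact_force: [-2.2, 0.6, 5.1]
opening: 0.138
finger_force: 25.0
```

send_rows(motion=[{"x": 0,"y": 0,"z": 0,"rx": 0,"ry": 0,"rz": -0.14,"jaw": 0.8},{"x": 0,"y": 0,"z": 0,"rx": 0,"ry": 0,"rz": -0.14,"jaw": 0.8},{"x": 0,"y": 0,"z": 0,"rx": 0,"ry": 0,"rz": -0.14,"jaw": 0.8},{"x": 0,"y": 0,"z": 0,"rx": 0,"ry": 0,"rz": -0.14,"jaw": 0.8},{"x": 0,"y": 0,"z": 0,"rx": 0,"ry": 0,"rz": -0.14,"jaw": 0.8}])

```text
clock: 4.75
tool_pos: [0.6721, 0.0959, 0.074]
eef_rot: [0.848, 0.53, 0.0, 0.0]
contact_force: [-2.7, 0.8, 5.8]
opening: 0.132
finger_force: 25.0
```

Run:
```python
from h import *
s,r=st();print(s['moment'],np.degrees(np.arctan2(r[1,1],r[0,1])))
```

```text
t 4.75 p [0.6721 0.0959 0.074 ] tx [0.437 0.899 0.   ] ty [ 0.899 -0.437  0.   ] F [-2.7  0.8  5.8] op 0.132 ff 25.000904873013496 q [-0.07  0.99 -0.28  1.5   0.37  0.71 -0.96]
[ 0.0806355   0.55525532 -0.09122918] -25.934755695745988
```

send_rows(motion=[{"x": 0,"y": 0,"z": 0,"rx": 0,"ry": 0,"rz": -0.05,"jaw": 0.8},{"x": 0,"y": 0,"z": 0,"rx": 0,"ry": 0,"rz": -0.04,"jaw": 0.8},{"x": 0,"y": 0,"z": 0,"rx": 0,"ry": 0,"rz": -0.02,"jaw": 0.8},{"x": 0,"y": 0,"z": 0,"rx": 0,"ry": 0,"rz": 0,"jaw": 0.8},{"x": 0,"y": 0,"z": 0,"rx": 0,"ry": 0,"rz": 0,"jaw": 0.8}])

```text
clock: 5.25
tool_pos: [0.6723, 0.0963, 0.074]
eef_rot: [0.819, 0.573, 0.001, -0.0]
contact_force: [-2.4, 1.5, 7.5]
opening: 0.145
finger_force: 25.9
```

Run:
```python
from h import *
s,r=st();print(s['moment'],np.degrees(np.arctan2(r[1,1],r[0,1])))
```

```text
t 5.25 p [0.6723 0.0963 0.074 ] tx [0.342 0.94  0.001] ty [ 0.94  -0.342  0.001] F [-2.4  1.5  7.5] op 0.145 ff 25.906200427562 q [-0.05  0.99 -0.31  1.5   0.4   0.71 -0.88]
[ 0.18872342  0.40934365 -0.59635939] -20.01554585648066
```

send_rows(motion=[{"x": 0,"y": 0,"z": 0,"rx": 0,"ry": 0,"rz": 0,"jaw": 5},{"x": 0,"y": 0,"z": 0,"rx": 0,"ry": 0,"rz": 0,"jaw": 5},{"x": 0,"y": 0,"z": -3,"rx": 0,"ry": 0,"rz": 0,"jaw": 5},{"x": 0,"y": 0,"z": -4,"rx": 0,"ry": 0,"rz": 0,"jaw": 5},{"x": 0,"y": 0,"z": -4,"rx": 0,"ry": 0,"rz": 0,"jaw": 5}])

```text
clock: 5.75
tool_pos: [0.6716, 0.095, 0.1832]
eef_rot: [0.819, 0.574, -0.001, -0.0]
contact_force: [1.0, -0.4, 0.2]
opening: 0.561
finger_force: 0.0
```

send_rows(motion=[{"x": -0.3,"y": -4.4,"z": -0.5,"rx": 0,"ry": 0,"rz": 0,"jaw": 5},{"x": -0.3,"y": -4.4,"z": -0.5,"rx": 0,"ry": 0,"rz": 0,"jaw": 5},{"x": -0.3,"y": -4.4,"z": 0,"rx": 0,"ry": 0,"rz": 0,"jaw": 5},{"x": -0.3,"y": -4.4,"z": 0,"rx": 0,"ry": 0,"rz": 0,"jaw": 5},{"x": -0.3,"y": -4.4,"z": 0,"rx": 0,"ry": 0,"rz": 0,"jaw": 5}])

```text
clock: 6.25
tool_pos: [0.4587, 0.1564, 0.1929]
eef_rot: [0.819, 0.574, 0.0, 0.0]
contact_force: [0.1, 0.3, 0.1]
opening: 0.565
finger_force: 0.0
```

send_rows(motion=[{"x": 0,"y": 0,"z": 0,"rx": 0,"ry": 0,"rz": -0.148,"jaw": 5},{"x": 0,"y": 0,"z": 0,"rx": 0,"ry": 0,"rz": -0.148,"jaw": 5},{"x": 0,"y": 0,"z": 0,"rx": 0,"ry": 0,"rz": -0.148,"jaw": 5},{"x": 0,"y": 0,"z": 0,"rx": 0,"ry": 0,"rz": -0.148,"jaw": 5},{"x": 0,"y": 0,"z": 0,"rx": 0,"ry": 0,"rz": -0.148,"jaw": 5}])

```text
clock: 6.75
tool_pos: [0.4604, 0.1562, 0.1927]
eef_rot: [0.553, 0.833, -0.0, 0.0]
contact_force: [0.2, -0.4, -0.0]
opening: 0.566
finger_force: 0.0
```

send_rows(motion=[{"x": 0,"y": 0,"z": 0,"rx": 0,"ry": 0,"rz": -0.148,"jaw": 5},{"x": 0,"y": 0,"z": 0,"rx": 0,"ry": 0,"rz": -0.148,"jaw": 5},{"x": 0,"y": 0,"z": 0,"rx": 0,"ry": 0,"rz": -0.148,"jaw": 5},{"x": 0,"y": 0,"z": 0,"rx": 0,"ry": 0,"rz": -0.148,"jaw": 5},{"x": 0,"y": 0,"z": 0,"rx": 0,"ry": 0,"rz": -0.148,"jaw": 5}])

```text
clock: 7.25
tool_pos: [0.4604, 0.1561, 0.1926]
eef_rot: [0.215, 0.977, -0.0, 0.0]
contact_force: [-0.6, 1.5, 0.7]
opening: 0.57
finger_force: 0.0
```

Run:
```python
from fit import *
S,r=st();print(np.degrees(np.arctan2(r[1,1],r[0,1])))
p=[.5950,.2315,np.radians(74.2)]
w=snap('wrist','w3'); X,h=TR['kL'];c,a=hullc(w,T(p,X));print(c,a,blob(w,12,c,40))
d=T(p,np.array([(-.11,.112,.074)]))[0]-S['tool_pos']; print('to kL tool cm',r.T@d*100)
```

```text
t 7.25 p [0.4604 0.1561 0.1926] tx [-0.908  0.42  -0.001] ty [ 0.42   0.908 -0.   ] F [-0.6  1.5  0.7] op 0.57 ff 0.0 q [ 0.04  0.7  -0.75  2.02  0.73  0.72 -0.04]
65.18340480624738
[253.09274334 178.5914198 ] 737.9208047054708 (array([252.88073394, 178.88073394]), np.int32(654))
to kL tool cm [ 0.29820435 -0.12016462 11.86067489]
```

send_rows(motion=[{"x": 0.3,"y": -0.1,"z": 2,"rx": 0,"ry": 0,"rz": -0.08,"jaw": 5},{"x": 0,"y": 0,"z": 3,"rx": 0,"ry": 0,"rz": -0.08,"jaw": 5},{"x": 0,"y": 0,"z": 3,"rx": 0,"ry": 0,"rz": 0,"jaw": 5},{"x": 0,"y": 0,"z": 2.5,"rx": 0,"ry": 0,"rz": 0,"jaw": 5},{"x": 0,"y": 0,"z": 1.3,"rx": 0,"ry": 0,"rz": 0,"jaw": 5}])

```text
clock: 7.8
tool_pos: [0.4565, 0.1562, 0.0728]
eef_rot: [0.14, 0.99, -0.001, -0.001]
contact_force: [0.0, -0.4, 0.7]
opening: 0.569
finger_force: 0.0
```

send_rows(motion=[{"x": 0,"y": 0,"z": 0,"rx": 0,"ry": 0,"rz": 0,"jaw": 0.8},{"x": 0,"y": 0,"z": 0,"rx": 0,"ry": 0,"rz": 0,"jaw": 0.8},{"x": 0,"y": 0,"z": 0,"rx": 0,"ry": 0,"rz": 0,"jaw": 0.8},{"x": 0,"y": 0,"z": 0,"rx": 0,"ry": 0,"rz": 0,"jaw": 0.8},{"x": 0,"y": 0,"z": 0,"rx": 0,"ry": 0,"rz": 0,"jaw": 0.8}], grip_force=25)

```text
clock: 8.3
tool_pos: [0.4572, 0.1558, 0.0753]
eef_rot: [0.14, 0.99, -0.001, 0.001]
contact_force: [-0.8, -2.0, 3.0]
opening: 0.141
finger_force: 23.6
```

Run:
```python
from h import *
S,r=st();print(np.degrees(np.arctan2(r[1,1],r[0,1])))
```

```text
t 8.3 p [0.4572 0.1558 0.0753] tx [-0.961  0.277 -0.001] ty [ 0.277  0.961 -0.001] F [-0.8 -2.   3. ] op 0.141 ff 23.559963502484607 q [-0.09  0.88 -0.56  2.1   1.08  0.48 -0.21]
73.93802123908404
```

send_rows(motion=[{"x": 0,"y": 0,"z": 0,"rx": 0,"ry": 0,"rz": 0.14,"jaw": 0.8},{"x": 0,"y": 0,"z": 0,"rx": 0,"ry": 0,"rz": 0.14,"jaw": 0.8},{"x": 0,"y": 0,"z": 0,"rx": 0,"ry": 0,"rz": 0.14,"jaw": 0.8},{"x": 0,"y": 0,"z": 0,"rx": 0,"ry": 0,"rz": 0.14,"jaw": 0.8},{"x": 0,"y": 0,"z": 0,"rx": 0,"ry": 0,"rz": 0.14,"jaw": 0.8}])

```text
clock: 8.8
tool_pos: [0.4569, 0.1551, 0.0753]
eef_rot: [0.473, 0.881, -0.001, 0.001]
contact_force: [-1.7, -3.0, 4.4]
opening: 0.133
finger_force: 25.0
```

send_rows(motion=[{"x": 0,"y": 0,"z": 0,"rx": 0,"ry": 0,"rz": 0.14,"jaw": 0.8},{"x": 0,"y": 0,"z": 0,"rx": 0,"ry": 0,"rz": 0.14,"jaw": 0.8},{"x": 0,"y": 0,"z": 0,"rx": 0,"ry": 0,"rz": 0.14,"jaw": 0.8},{"x": 0,"y": 0,"z": 0,"rx": 0,"ry": 0,"rz": 0.14,"jaw": 0.8},{"x": 0,"y": 0,"z": 0,"rx": 0,"ry": 0,"rz": 0.14,"jaw": 0.8}])

```text
clock: 9.3
tool_pos: [0.4561, 0.1549, 0.0753]
eef_rot: [0.746, 0.665, -0.002, 0.001]
contact_force: [-2.4, -3.1, 5.8]
opening: 0.134
finger_force: 25.1
```

send_rows(motion=[{"x": 0,"y": 0,"z": 0,"rx": 0,"ry": 0,"rz": 0.05,"jaw": 0.8},{"x": 0,"y": 0,"z": 0,"rx": 0,"ry": 0,"rz": 0.04,"jaw": 0.8},{"x": 0,"y": 0,"z": 0,"rx": 0,"ry": 0,"rz": 0.02,"jaw": 0.8},{"x": 0,"y": 0,"z": 0,"rx": 0,"ry": 0,"rz": 0,"jaw": 0.8},{"x": 0,"y": 0,"z": 0,"rx": 0,"ry": 0,"rz": 0,"jaw": 0.8}])

```text
clock: 9.8
tool_pos: [0.4561, 0.1553, 0.0752]
eef_rot: [0.779, 0.627, -0.001, 0.001]
contact_force: [-1.8, -4.4, 7.3]
opening: 0.148
finger_force: 26.6
```

Run:
```python
from h import *
s,r=st();print(s['moment'],np.degrees(np.arctan2(r[1,1],r[0,1])))
```

```text
t 9.8 p [0.4561 0.1553 0.0752] tx [ 0.215  0.977 -0.003] ty [ 0.977 -0.215 -0.001] F [-1.8 -4.4  7.3] op 0.148 ff 26.632688627578318 q [-0.3   0.83 -0.2   2.12  0.64  0.26 -1.28]
[-0.86582077  0.34568921  0.65962346] -12.402425744852328
```

send_rows(motion=[{"x": 0,"y": 0,"z": 0,"rx": 0,"ry": 0,"rz": 0,"jaw": 5},{"x": 0,"y": 0,"z": 0,"rx": 0,"ry": 0,"rz": 0,"jaw": 5},{"x": 0,"y": 0,"z": -3,"rx": 0,"ry": 0,"rz": 0,"jaw": 5},{"x": 0,"y": 0,"z": -4,"rx": 0,"ry": 0,"rz": 0,"jaw": 5},{"x": 0,"y": 0,"z": -4,"rx": 0,"ry": 0,"rz": 0,"jaw": 6}])

```text
clock: 10.3
tool_pos: [0.4568, 0.1573, 0.1858]
eef_rot: [0.78, 0.626, -0.0, -0.001]
contact_force: [1.6, 0.2, -0.8]
opening: 0.579
finger_force: 0.0
```

send_rows(motion=[{"x": -4.1,"y": 1.9,"z": 0,"rx": 0,"ry": 0,"rz": 0,"jaw": 6.5},{"x": -4.1,"y": 1.9,"z": 0,"rx": 0,"ry": 0,"rz": 0,"jaw": 6.5},{"x": -4.1,"y": 1.9,"z": 0,"rx": 0,"ry": 0,"rz": 0,"jaw": 6.5},{"x": -4.1,"y": 1.9,"z": 0,"rx": 0,"ry": 0,"rz": 0,"jaw": 6.5},{"x": -4.1,"y": 1.9,"z": 0,"rx": 0,"ry": 0,"rz": 0,"jaw": 6.5}])

```text
clock: 10.8
tool_pos: [0.5061, -0.0653, 0.1849]
eef_rot: [0.78, 0.626, 0.001, 0.0]
contact_force: [1.2, 0.6, 0.5]
opening: 0.739
finger_force: 0.0
```

send_rows(motion=[{"x": -4.2,"y": 1.9,"z": 0,"rx": 0,"ry": 0,"rz": 0,"jaw": 6.5},{"x": -4.2,"y": 1.9,"z": 0,"rx": 0,"ry": 0,"rz": 0,"jaw": 6.5},{"x": -4.2,"y": 1.9,"z": 0,"rx": 0,"ry": 0,"rz": 0,"jaw": 6.5},{"x": -4.2,"y": 1.9,"z": 0,"rx": 0,"ry": 0,"rz": 0,"jaw": 6.5},{"x": 0,"y": 0,"z": 0,"rx": 0,"ry": 0,"rz": 0.145,"jaw": 6.5}])

```text
clock: 11.3
tool_pos: [0.5429, -0.2538, 0.1839]
eef_rot: [0.827, 0.562, -0.001, 0.002]
contact_force: [-0.4, -0.8, -0.2]
opening: 0.737
finger_force: 0.0
```

send_rows(motion=[{"x": 0,"y": 0,"z": 0,"rx": 0,"ry": 0,"rz": 0.148,"jaw": 6.5},{"x": 0,"y": 0,"z": 0,"rx": 0,"ry": 0,"rz": 0.148,"jaw": 6.5},{"x": 0,"y": 0,"z": 0,"rx": 0,"ry": 0,"rz": 0.148,"jaw": 6.5},{"x": 0,"y": 0,"z": 0,"rx": 0,"ry": 0,"rz": 0,"jaw": 6.5},{"x": 0,"y": 0,"z": 0,"rx": 0,"ry": 0,"rz": 0,"jaw": 6.5}])

```text
clock: 11.8
tool_pos: [0.5435, -0.2441, 0.1847]
eef_rot: [0.927, 0.374, 0.0, 0.0]
contact_force: [0.1, -0.5, 0.6]
opening: 0.737
finger_force: 0.0
```

Run:
```python
from fit import *
S,r=st();print(np.degrees(np.arctan2(r[1,1],r[0,1])))
w=snap('wrist','w4');snap('top','t4')
p=fit(JK,['w4','w1','t0'],[.5446,-.2464,np.radians(43.7)]);print(p,np.degrees(p[2]))
d=np.r_[p[:2],.04]-S['tool_pos']; print('to jack tool cm',r.T@d*100)
im=cv2.imread('pics/t4.png');a=cv2.resize(im[125:240,195:290],None,fx=4,fy=4,interpolation=3);b=cv2.resize(cv2.imread('pics/w4.png'),None,fx=.75,fy=.75)
c=np.zeros((460,384+380,3),np.uint8);c[:460,:380]=a;c[:288,380:764]=b;cv2.imwrite('pics/v4.png',c)
```

```text
t 11.8 p [ 0.5435 -0.2441  0.1847] tx [0.72  0.694 0.   ] ty [ 0.694 -0.72   0.   ] F [ 0.1 -0.5  0.6] op 0.737 ff 0.0 q [ 0.56  0.75 -0.37  1.71  0.37  0.75 -0.8 ]
-46.022278796521334
w4 sad pred [257.   94.1] 868 blob [256.2  91.7] 903
w4 pad pred [256.3 326.4] 2051 blob [257.  333.4] 1408
w1 sad pred [263.  81.] 604 blob [261.5  80.6] 639
w1 pad pred [439.7 183.2] 1849 blob [441.1 184.7] 1652
t0 sad pred [318.7 180.8] 67 blob [317.9 180.9] 78
t0 pad pred [368.2 228. ] 196 blob [368.3 227.9] 158
res [ 0.7  2.3 -0.4 -7.2  1.4  0.4 -1.5 -1.7  0.7 -0.1 -0.2  0.1]
[ 0.54472853 -0.24633699  0.76393865] 43.77046024447786
to jack tool cm [-0.07320423  0.2433914  14.47239886]
```

View pics/v4.png

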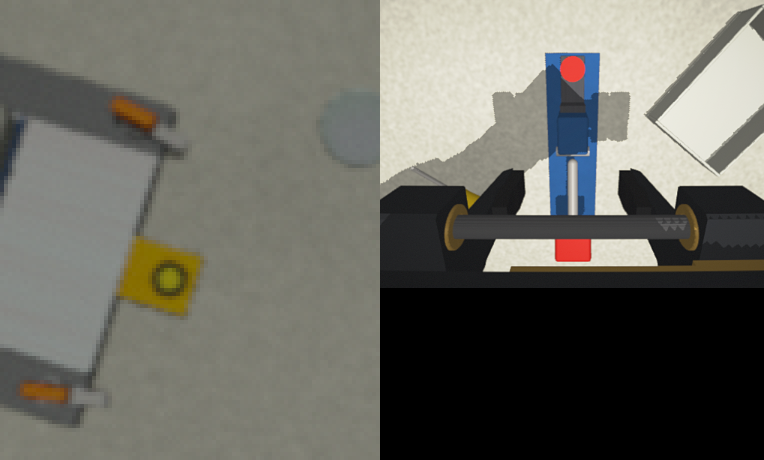

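Latch bars now both point to the front at both knobs, and the jack lies centred between the fingers (saddle at (572,69)). I'm descending to grip it.

send_rows(motion=[{"x": 0,"y": 0.2,"z": 3,"rx": 0,"ry": 0,"rz": 0,"jaw": 6.5},{"x": 0,"y": 0,"z": 3.5,"rx": 0,"ry": 0,"rz": 0,"jaw": 6.5},{"x": 0,"y": 0,"z": 3.5,"rx": 0,"ry": 0,"rz": 0,"jaw": 6.5},{"x": 0,"y": 0,"z": 3,"rx": 0,"ry": 0,"rz": 0,"jaw": 6.5},{"x": 0,"y": 0,"z": 1.5,"rx": 0,"ry": 0,"rz": 0,"jaw": 6.5}])

```text
clock: 12.4
tool_pos: [0.5433, -0.2452, 0.0372]
eef_rot: [0.928, 0.373, -0.001, -0.001]
contact_force: [-0.9, -0.1, 0.1]
opening: 0.736
finger_force: 0.0
```

send_rows(motion=[{"x": 0,"y": 0,"z": 0,"rx": 0,"ry": 0,"rz": 0,"jaw": 3},{"x": 0,"y": 0,"z": 0,"rx": 0,"ry": 0,"rz": 0,"jaw": 3},{"x": 0,"y": 0,"z": 0,"rx": 0,"ry": 0,"rz": 0,"jaw": 3},{"x": 0,"y": 0,"z": 0,"rx": 0,"ry": 0,"rz": 0,"jaw": 3},{"x": 0,"y": 0,"z": 0,"rx": 0,"ry": 0,"rz": 0,"jaw": 3}], grip_force=35)

```text
clock: 12.9
tool_pos: [0.545, -0.2453, 0.0412]
eef_rot: [0.928, 0.373, 0.0, 0.0]
contact_force: [-1.5, 1.2, 6.5]
opening: 0.404
finger_force: 35.0
```

Run:
```python
from h import *
S,r=st();print(np.degrees(np.arctan2(r[1,1],r[0,1])))
```

```text
t 12.9 p [ 0.545  -0.2453  0.0412] tx [0.722 0.692 0.001] ty [ 0.692 -0.722  0.001] F [-1.5  1.2  6.5] op 0.404 ff 34.99567600898445 q [ 0.49  0.96 -0.26  1.77  0.48  0.47 -0.9 ]
-46.213280554477564
```

send_rows(motion=[{"x": 0,"y": 0,"z": -1,"rx": 0,"ry": 0,"rz": 0,"jaw": 3},{"x": 0,"y": 0,"z": -2,"rx": 0,"ry": 0,"rz": 0,"jaw": 3},{"x": 0,"y": 0,"z": -1,"rx": 0,"ry": 0,"rz": 0,"jaw": 3},{"x": 0.9,"y": -1.5,"z": 0,"rx": 0,"ry": 0,"rz": 0,"jaw": 3},{"x": 1.4,"y": -2.2,"z": 0,"rx": 0,"ry": 0,"rz": 0,"jaw": 3}])

```text
clock: 13.4
tool_pos: [0.5356, -0.2055, 0.0802]
eef_rot: [0.929, 0.371, 0.0, 0.001]
contact_force: [0.4, 0.9, -7.4]
opening: 0.404
finger_force: 35.0
```

send_rows(motion=[{"x": 1.8,"y": -3,"z": 0,"rx": 0,"ry": 0,"rz": 0,"jaw": 3},{"x": 1.8,"y": -3,"z": 0,"rx": 0,"ry": 0,"rz": 0,"jaw": 3},{"x": 1.8,"y": -3,"z": 0,"rx": 0,"ry": 0,"rz": 0,"jaw": 3},{"x": 1.2,"y": -1.6,"z": 0,"rx": 0,"ry": 0,"rz": 0,"jaw": 3},{"x": 0.4,"y": -0.6,"z": 0,"rx": 0,"ry": 0,"rz": 0,"jaw": 3}])

```text
clock: 13.9
tool_pos: [0.5089, -0.0703, 0.08]
eef_rot: [0.927, 0.375, 0.001, -0.001]
contact_force: [0.2, 0.3, -7.1]
opening: 0.407
finger_force: 35.0
```

send_rows(motion=[{"x": 0,"y": 0,"z": 0,"rx": 0,"ry": 0,"rz": -0.1,"jaw": 3},{"x": 0,"y": 0,"z": 0,"rx": 0,"ry": 0,"rz": -0.13,"jaw": 3},{"x": 0,"y": 0,"z": 0,"rx": 0,"ry": 0,"rz": -0.13,"jaw": 3},{"x": 0,"y": 0,"z": 0,"rx": 0,"ry": 0,"rz": -0.1,"jaw": 3},{"x": 0,"y": 0,"z": 0,"rx": 0,"ry": 0,"rz": -0.07,"jaw": 3}])

```text
clock: 14.4
tool_pos: [0.5091, -0.0757, 0.0798]
eef_rot: [0.798, 0.603, -0.0, 0.001]
contact_force: [-0.2, -0.3, -7.9]
opening: 0.406
finger_force: 35.0
```

Run:
```python
from fit import *
S,r=st();print(np.degrees(np.arctan2(r[1,0],r[0,0])))
w=snap('wrist','w5'); h=S['tool_pos'][2]-.0412
X=JK['sad'][0]+[0,0,h]; p=[*S['tool_pos'][:2],np.arctan2(r[1,0],r[0,0])]
c,a=hullc(w,T(p,X));b=blob(w,0,c,30);print(c,a,b)
q=onz(w,b[0],.026+h)-S['tool_pos'];print('saddle in tool cm',r.T@q*100)
d=T([.5950,.2315,np.radians(74.2)],np.array([(-.172,0,.026)]))[0]; print('mark-saddle in tool cm', r.T@(d-S['tool_pos']-q)*100)
TRr=disc((-.172,0,.042),.004); print('ring pred',hullc(w,T([.5950,.2315,np.radians(74.2)],TRr))[0])
cv2.imwrite('pics/w5b.png',cv2.resize(w['img'][:230,100:460,::-1],None,fx=2,fy=2,interpolation=3))
```

```text
t 14.4 p [ 0.5091 -0.0757  0.0798] tx [ 0.272  0.962 -0.001] ty [ 0.962 -0.272  0.001] F [-0.2 -0.3 -7.9] op 0.406 ff 34.992496222257614 q [ 0.24  0.84 -0.3   2.02  0.65  0.37 -0.85]
74.20006639089236
[252.78105619  91.57501237] 3310.2787233846902 (array([254.13778037,  90.07020099]), np.int32(3433))
saddle in tool cm [7.61143001 0.06214375 1.51136942]
mark-saddle in tool cm [ 7.08934338 -0.16708236  3.84915247]
ring pred [250.44778042 -64.72267031]
```

View pics/w5b.png

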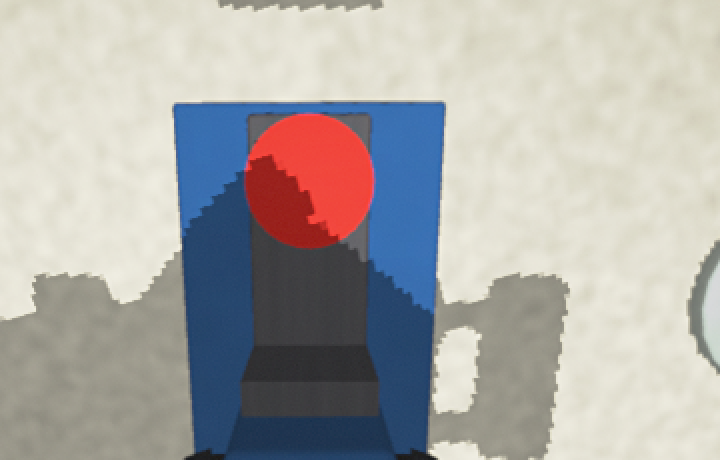

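The jack hangs straight, with the saddle centred about 76 mm ahead of the TCP. I'm lowering it and moving in.

send_rows(motion=[{"x": 0,"y": 0,"z": 1,"rx": 0,"ry": 0,"rz": 0,"jaw": 3},{"x": 0,"y": 0,"z": 1.5,"rx": 0,"ry": 0,"rz": 0,"jaw": 3},{"x": 0,"y": -0.1,"z": 1,"rx": 0,"ry": 0,"rz": 0,"jaw": 3},{"x": 1,"y": -0.1,"z": 0,"rx": 0,"ry": 0,"rz": 0,"jaw": 3},{"x": 1,"y": 0,"z": 0,"rx": 0,"ry": 0,"rz": 0,"jaw": 3}])

```text
clock: 14.95
tool_pos: [0.5122, -0.0532, 0.0444]
eef_rot: [0.798, 0.602, -0.0, -0.0]
contact_force: [-0.1, 0.0, -7.0]
opening: 0.408
finger_force: 35.0
```

send_rows(motion=[{"x": 1,"y": 0,"z": 0,"rx": 0,"ry": 0,"rz": 0,"jaw": 3},{"x": 0.4,"y": 0,"z": 0,"rx": 0,"ry": 0,"rz": 0,"jaw": 3},{"x": 0,"y": 0,"z": 0,"rx": 0,"ry": 0,"rz": 0,"jaw": 3},{"x": 0,"y": 0,"z": 0,"rx": 0,"ry": 0,"rz": 0,"jaw": 3},{"x": 0,"y": 0,"z": 0,"rx": 0,"ry": 0,"rz": 0,"jaw": 3}])

```text
clock: 15.45
tool_pos: [0.5159, -0.0414, 0.0448]
eef_rot: [0.798, 0.602, -0.0, 0.0]
contact_force: [-0.7, -0.6, -6.2]
opening: 0.407
finger_force: 35.0
```

Run:
```python
from fit import *
S,r=st();print(np.degrees(np.arctan2(r[1,0],r[0,0])))
w=snap('wrist','w6'); h=S['tool_pos'][2]-.0412
p=[*S['tool_pos'][:2],np.arctan2(r[1,0],r[0,0])]
c,a=hullc(w,T(p,JK['sad'][0]+[0,0,h]));b=blob(w,0,c,30);print(h,c,a,b)
q=onz(w,b[0],.026+h);print('saddle in tool cm',r.T@(q-S['tool_pos'])*100)
for P in ([.5950,.2315,np.radians(74.2)],): print('ring pred',hullc(w,T(P,disc((-.172,0,.042),.004)))[0])
cv2.imwrite('pics/w6b.png',cv2.resize(w['img'][:200,130:390,::-1],None,fx=3,fy=3,interpolation=3))
```

```text
t 15.45 p [ 0.5159 -0.0414  0.0448] tx [ 0.274  0.962 -0.001] ty [ 0.962 -0.274 -0.   ] F [-0.7 -0.6 -6.2] op 0.407 ff 34.99226680956781 q [ 0.13  0.9  -0.23  2.02  0.67  0.29 -0.94]
74.07780651744294
0.0036161471514270585 [252.81444474  91.61625897] 3308.831769271841 (array([254.14235909,  90.0697269 ]), np.int32(3442))
saddle in tool cm [7.61310423 0.0624443  1.51217449]
ring pred [256.28407662  -4.60107866]
```

View pics/w6b.png

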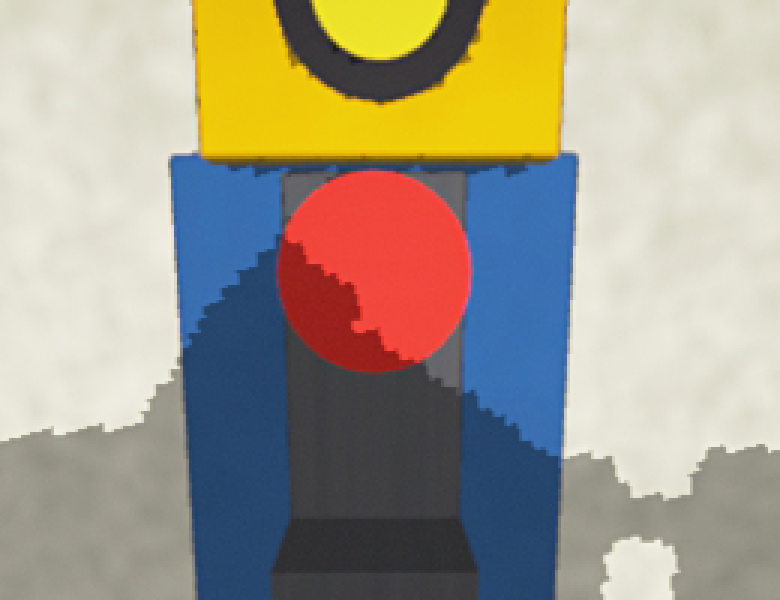

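Enlarged crop: tab front edge (top) centre at (381,156) → full-image (257,52), saddle centre (374,271) → (254.7,90.3).

Run:
```python
from fit import *
S,r=st(); w=load('w6')
e=onz(w,(130+381/3-.3,155/3-.3),.042); l=onz(w,(130+202/3,155/3),.042);k=onz(w,(130+560/3,155/3),.042);b=onz(w,(257,163/3-.3),.034)
f=lambda x:np.round(r.T@(x-S['tool_pos'])*100,2)
print('edge',f(e),f(b),'width',np.linalg.norm(l-k)); sd=onz(w,(254.2,90.1),.0296); print('sad',f(sd), 'go x', f(e)[0]+2.1-f(sd)[0],'y',f(e)[1]-f(sd)[1])
print('fit mark',f(np.r_[.5483,.0660,.03]))
```

```text
t 15.5 p [ 0.5159 -0.0413  0.0448] tx [ 0.274  0.962 -0.001] ty [ 0.962 -0.274 -0.   ] F [-0.1 -0.4 -7.3] op 0.406 ff 34.99236395582557 q [ 0.13  0.91 -0.23  2.02  0.67  0.29 -0.94]
edge [9.14 0.17 0.27] [9.12 0.19 1.07] width 0.04970449601535204
sad [7.6  0.06 1.51] go x 3.6400000000000006 y 0.11000000000000001
fit mark [11.21  0.17  1.47]
```

send_rows(motion=[{"x": 0.8,"y": 0.1,"z": 0,"rx": 0,"ry": 0,"rz": 0,"jaw": 3},{"x": 1,"y": 0,"z": 0,"rx": 0,"ry": 0,"rz": 0,"jaw": 3},{"x": 1,"y": 0,"z": 0,"rx": 0,"ry": 0,"rz": 0,"jaw": 3},{"x": 0.8,"y": 0,"z": 0,"rx": 0,"ry": 0,"rz": 0,"jaw": 3},{"x": 0,"y": 0,"z": 0,"rx": 0,"ry": 0,"rz": 0,"jaw": 3}])

```text
clock: 16.0
tool_pos: [0.5278, -0.0033, 0.0448]
eef_rot: [0.797, 0.604, 0.001, -0.0]
contact_force: [0.1, -0.7, -8.2]
opening: 0.407
finger_force: 35.0
```

send_rows(motion=[{"x": 0,"y": 0,"z": 0.1,"rx": 0,"ry": 0,"rz": 0,"jaw": 3},{"x": 0,"y": 0,"z": 0.1,"rx": 0,"ry": 0,"rz": 0,"jaw": 3},{"x": 0,"y": 0,"z": 0.1,"rx": 0,"ry": 0,"rz": 0,"jaw": 3},{"x": 0,"y": 0,"z": 0.05,"rx": 0,"ry": 0,"rz": 0,"jaw": 3},{"x": 0,"y": 0,"z": 0,"rx": 0,"ry": 0,"rz": 0,"jaw": 3}])

```text
clock: 16.5
tool_pos: [0.5268, -0.0066, 0.0412]
eef_rot: [0.798, 0.603, -0.0, 0.0]
contact_force: [-1.0, -0.4, -5.8]
opening: 0.404
finger_force: 35.0
```

Run:
```python
from fit import *
S,r=st(); print(np.degrees(np.arctan2(r[1,0],r[0,0])),'mark in tool',r.T@(np.r_[.5483,.0660,.03]-S['tool_pos'])*100)
```

```text
t 16.5 p [ 0.5268 -0.0066  0.0412] tx [ 0.274  0.962 -0.001] ty [ 0.962 -0.274 -0.   ] F [-1.  -0.4 -5.8] op 0.404 ff 34.99232933856547 q [ 0.06  0.92 -0.23  1.99  0.64  0.31 -0.98]
74.10017959341667 mark in tool [7.57423358 0.07557956 1.11540511]
```

send_rows(motion=[{"x": 0,"y": 0,"z": 0.06,"rx": 0,"ry": 0,"rz": 0,"jaw": 3},{"x": 0,"y": 0,"z": 0,"rx": 0,"ry": 0,"rz": 0,"jaw": 3},{"x": 0,"y": 0,"z": 0,"rx": 0,"ry": 0,"rz": 0,"jaw": 3},{"x": 0,"y": 0,"z": 0,"rx": 0,"ry": 0,"rz": 0,"jaw": 3},{"x": 0,"y": 0,"z": 0,"rx": 0,"ry": 0,"rz": 0,"jaw": 3}])

```text
clock: 17.0
tool_pos: [0.5268, -0.0066, 0.0412]
eef_rot: [0.798, 0.603, -0.0, 0.0]
contact_force: [-3.1, -1.1, 6.5]
opening: 0.405
finger_force: 35.0
```

send_rows(motion=[{"x": 0,"y": 0,"z": 0,"rx": 0,"ry": 0,"rz": 0,"jaw": 6},{"x": 0,"y": 0,"z": 0,"rx": 0,"ry": 0,"rz": 0,"jaw": 6},{"x": 0,"y": 0,"z": 0,"rx": 0,"ry": 0,"rz": 0,"jaw": 6},{"x": 0,"y": 0,"z": -2,"rx": 0,"ry": 0,"rz": 0,"jaw": 6},{"x": 0,"y": 0,"z": -4,"rx": 0,"ry": 0,"rz": 0,"jaw": 6}])

```text
clock: 17.5
tool_pos: [0.5255, -0.006, 0.0992]
eef_rot: [0.798, 0.603, -0.002, -0.001]
contact_force: [1.0, 0.1, 1.1]
opening: 0.68
finger_force: 0.0
```

send_rows(motion=[{"x": 0,"y": 0,"z": -4,"rx": 0,"ry": 0,"rz": 0,"jaw": 4},{"x": -4.2,"y": 0,"z": -1,"rx": 0,"ry": 0,"rz": 0,"jaw": 0.5},{"x": -4.3,"y": 0,"z": 0,"rx": 0,"ry": 0,"rz": 0,"jaw": 0.5},{"x": -4.3,"y": 0.1,"z": 0,"rx": 0,"ry": 0,"rz": 0,"jaw": 0.5},{"x": 0,"y": 0,"z": 0,"rx": 0,"ry": 0,"rz": 0,"jaw": 0.5}], grip_force=10)

```text
clock: 18.0
tool_pos: [0.4901, -0.1374, 0.1502]
eef_rot: [0.801, 0.598, -0.003, 0.001]
contact_force: [-0.7, 0.5, -0.3]
opening: 0.249
finger_force: 0.0
```

Run:
```python
from fit import *
S,r=st(); w=snap('wrist','w7'); snap('top','t7'); snap('scene','s7')
P=[.5950,.2315,np.radians(74.2)]
p0=[.5268+.274*.0011,-.0066+.0011*.962,np.radians(74.1)]
for n in('w7','t7','s7'):
    for k in('sad','pad'):
        s=load(n);c,a=hullc(s,T(p0,JK[k][0]));b=blob(s,0,c,40 if n=='w7' else 12);print(n,k,c,a,b)
pd=T(p0,np.array([[-.128,0,.094]]))[0];print('pad in tool',r.T@(pd-S['tool_pos'])*100,S['tool_pos'])
a=w['img'][:,:,::-1];b=cv2.resize(load('t7')['img'][140:236,190:318,::-1],(400,300),interpolation=3)
cv2.imwrite('pics/v7.png',np.hstack([cv2.resize(a,(400,300)),b]))
```

```text
t 18.0 p [ 0.4901 -0.1374  0.1502] tx [ 0.284  0.959 -0.006] ty [ 0.959 -0.284 -0.002] F [-0.7  0.5 -0.3] op 0.249 ff 0.0 q [ 0.44  0.72 -0.42  2.    0.57  0.54 -0.67]
w7 sad [ 249.31491749 -116.97208368] 1809.2590189950424 None
w7 pad [252.65887254 193.90569888] 3766.771804158576 (array([254.98068925, 197.62002377]), np.int32(3366))
t7 sad [236.80441904 194.69310659] 68.45023166050669 None
t7 pad [300.202074   213.13797786] 185.08119793585502 (array([296.53846154, 211.46153846]), np.int32(13))
s7 sad [265.95056382 212.50719905] 33.2581764284987 None
s7 pad [232.88690852 174.91936897] 92.5157438062597 (array([232.34545455, 175.07272727]), np.int32(55))
pad in tool [ 0.93101751 -0.05770365  5.61218556] [ 0.49012799 -0.13743831  0.15017572]
```

View pics/v7.png

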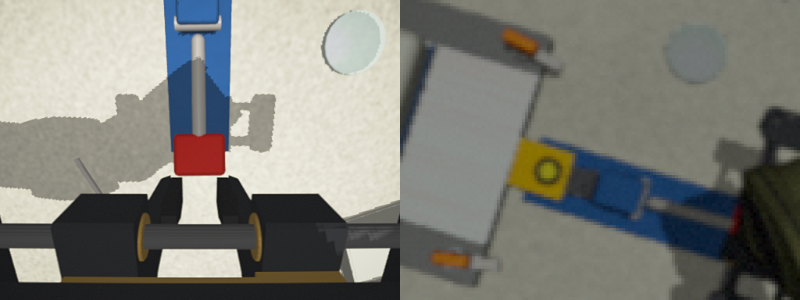

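The jack sits straight under the tab, the ring lies on its axis, and the pad is under the fingers. Trial stroke next.

send_rows(motion=[{"x": 0,"y": 0,"z": 1,"rx": 0,"ry": 0,"rz": 0,"jaw": 0},{"x": 0,"y": 0,"z": 1.5,"rx": 0,"ry": 0,"rz": 0,"jaw": 0},{"x": 0,"y": 0,"z": 1,"rx": 0,"ry": 0,"rz": 0,"jaw": 0},{"x": 0,"y": 0,"z": 0.5,"rx": 0,"ry": 0,"rz": 0,"jaw": 0},{"x": 0,"y": 0,"z": 0,"rx": 0,"ry": 0,"rz": 0,"jaw": 0}])

```text
clock: 18.65
tool_pos: [0.4927, -0.1287, 0.1098]
eef_rot: [0.797, 0.603, -0.0, -0.001]
contact_force: [-0.1, -0.2, 0.3]
opening: 0.003
finger_force: 0.0
```

Run:
```python
from fit import *
S,r=st()
p0=[.5268+.274*.0011,-.0066+.0011*.962,np.radians(74.1)]
pd=T(p0,np.array([[-.128,0,.094]]))[0];print('pad in tool',r.T@(pd-S['tool_pos'])*100)
```

```text
t 18.65 p [ 0.4927 -0.1287  0.1098] tx [ 0.272  0.962 -0.   ] ty [ 0.962 -0.272 -0.002] F [-0.1 -0.2  0.3] op 0.003 ff 0.0 q [ 0.38  0.79 -0.36  2.02  0.62  0.44 -0.73]
pad in tool [-0.0137925  -0.06081704  1.57669051]
```

send_rows(motion=[{"x": 0,"y": 0,"z": 0.5,"rx": 0,"ry": 0,"rz": 0,"jaw": 0},{"x": 0,"y": 0,"z": 0.6,"rx": 0,"ry": 0,"rz": 0,"jaw": 0},{"x": -0.2,"y": 0,"z": 0.7,"rx": 0,"ry": 0,"rz": 0,"jaw": 0},{"x": -0.2,"y": 0,"z": 0.7,"rx": 0,"ry": 0,"rz": 0,"jaw": 0},{"x": -0.2,"y": 0,"z": 0.7,"rx": 0,"ry": 0,"rz": 0,"jaw": 0}])

```text
clock: 19.15
tool_pos: [0.4921, -0.1347, 0.0787]
eef_rot: [0.798, 0.603, 0.001, 0.0]
contact_force: [-1.0, 3.6, 9.1]
opening: 0.006
finger_force: 4.2
```

send_rows(motion=[{"x": -0.1,"y": 0,"z": 0.7,"rx": 0,"ry": 0,"rz": 0,"jaw": 0},{"x": -0.1,"y": 0,"z": 0.6,"rx": 0,"ry": 0,"rz": 0,"jaw": 0},{"x": 0,"y": 0,"z": 0.4,"rx": 0,"ry": 0,"rz": 0,"jaw": 0},{"x": 0,"y": 0,"z": 0.1,"rx": 0,"ry": 0,"rz": 0,"jaw": 0},{"x": 0,"y": 0,"z": 0,"rx": 0,"ry": 0,"rz": 0,"jaw": 0}])

```text
clock: 19.65
tool_pos: [0.4919, -0.1357, 0.0613]
eef_rot: [0.797, 0.603, 0.002, 0.0]
contact_force: [-1.1, 3.7, 12.3]
opening: 0.006
finger_force: 6.0
```

send_rows(motion=[{"x": 0,"y": 0,"z": 0.1,"rx": 0,"ry": 0,"rz": 0,"jaw": 0},{"x": 0,"y": 0,"z": 0.1,"rx": 0,"ry": 0,"rz": 0,"jaw": 0},{"x": 0,"y": 0,"z": 0.05,"rx": 0,"ry": 0,"rz": 0,"jaw": 0},{"x": 0,"y": 0,"z": 0,"rx": 0,"ry": 0,"rz": 0,"jaw": 0},{"x": 0,"y": 0,"z": 0,"rx": 0,"ry": 0,"rz": 0,"jaw": 0}])

```text
clock: 20.15
tool_pos: [0.492, -0.1356, 0.0604]
eef_rot: [0.797, 0.603, 0.002, 0.001]
contact_force: [-4.5, 1.7, 28.8]
opening: 0.005
finger_force: 14.2
```

Run:
```python
from fit import *
st(); snap('scene','s8')
for n in ('s7','s8'):
    s=load(n);X=T([.5950,.2315,np.radians(74.2)],TR['tab'][0]);c,a=hullc(s,X);print(n,c,a,blob(s,24,c,15))
```

```text
t 20.15 p [ 0.492  -0.1356  0.0604] tx [0.272 0.962 0.002] ty [ 0.962 -0.272  0.004] F [-4.5  1.7 28.8] op 0.005 ff 14.176456960849464 q [ 0.34  0.87 -0.26  2.04  0.7   0.31 -0.78]
s7 [265.76903314 210.56002154] 119.09000462503172 (array([266.33108108, 211.58108108]), np.int32(148))
s8 [265.76903314 210.56002154] 119.09000462503172 (array([266.65131579, 208.86184211]), np.int32(152))
```

Force 29 N at an unmoving height, so the stop is reached, and the tab rose. Letting it up fully.

send_rows(motion=[{"x": 0,"y": 0,"z": -0.5,"rx": 0,"ry": 0,"rz": 0,"jaw": 0},{"x": 0.1,"y": 0,"z": -0.8,"rx": 0,"ry": 0,"rz": 0,"jaw": 0},{"x": 0.2,"y": 0,"z": -0.9,"rx": 0,"ry": 0,"rz": 0,"jaw": 0},{"x": 0.2,"y": 0,"z": -0.9,"rx": 0,"ry": 0,"rz": 0,"jaw": 0},{"x": 0.2,"y": 0,"z": -0.9,"rx": 0,"ry": 0,"rz": 0,"jaw": 0}])

```text
clock: 20.7
tool_pos: [0.4933, -0.1302, 0.0985]
eef_rot: [0.798, 0.603, 0.001, 0.0]
contact_force: [0.7, 0.7, 1.9]
opening: 0.007
finger_force: 1.0
```

send_rows(motion=[{"x": 0.1,"y": 0,"z": -1,"rx": 0,"ry": 0,"rz": 0,"jaw": 0},{"x": 0,"y": 0,"z": -1,"rx": 0,"ry": 0,"rz": 0,"jaw": 0},{"x": 0,"y": 0,"z": -0.5,"rx": 0,"ry": 0,"rz": 0,"jaw": 0},{"x": 0,"y": 0,"z": 0,"rx": 0,"ry": 0,"rz": 0,"jaw": 0},{"x": 0,"y": 0,"z": 0,"rx": 0,"ry": 0,"rz": 0,"jaw": 0}])

```text
clock: 21.2
tool_pos: [0.4926, -0.1299, 0.1229]
eef_rot: [0.798, 0.603, -0.0, -0.0]
contact_force: [-0.4, -0.4, 0.4]
opening: 0.003
finger_force: 0.0
```

Run:
```python
from fit import *
S,r=st(); snap('scene','s9');snap('wrist','w9');snap('top','t9')
s=load('s9');X=T([.5950,.2315,np.radians(74.2)],TR['tab'][0]);c,a=hullc(s,X);print(blob(s,24,c,15))
p0=[.5268+.274*.0011,-.0066+.0011*.962,np.radians(74.1)]
for n in('w9','s9','s7','s8'):
    s=load(n);c,a=hullc(s,T(p0,JK['pad'][0]));print(n,c,a,blob(s,0,c,40 if n=='w9' else 12))
for n in ('t7','t9'):
    s=load(n);h=cv2.cvtColor(s['img'],cv2.COLOR_RGB2HSV)[150:235,235:330];m=(abs(h[...,0].astype(int)-109)<12)&(h[...,1]>120)&(h[...,2]>30);ys,xs=np.nonzero(m);print(n,m.sum(),xs.min(),xs.mean(),ys.mean())
```

```text
t 21.2 p [ 0.4926 -0.1299  0.1229] tx [ 0.274  0.962 -0.   ] ty [ 0.962 -0.274 -0.   ] F [-0.4 -0.4  0.4] op 0.003 ff 0.0 q [ 0.4   0.77 -0.38  2.01  0.61  0.47 -0.71]
(array([266.39597315, 211.5704698 ]), np.int32(149))
w9 [252.08339882 221.46737004] 4821.252473560628 (array([254.10823717, 215.52447274]), np.int32(2513))
s9 [232.88690852 174.91936897] 92.5157438062597 (array([232.3 , 175.34]), np.int32(50))
s7 [232.88690852 174.91936897] 92.5157438062597 (array([232.34545455, 175.07272727]), np.int32(55))
s8 [232.88690852 174.91936897] 92.5157438062597 (array([229.94444444, 183.61111111]), np.int32(18))
t7 832 0 33.72596153846154 55.18269230769231
t9 808 0 33.004950495049506 54.99876237623762
```

send_rows(motion=[{"x": 0,"y": 0,"z": 1,"rx": 0,"ry": 0,"rz": 0,"jaw": 0},{"x": 0,"y": 0,"z": 0.6,"rx": 0,"ry": 0,"rz": 0,"jaw": 0},{"x": 0,"y": 0,"z": 0.7,"rx": 0,"ry": 0,"rz": 0,"jaw": 0},{"x": -0.2,"y": 0,"z": 0.7,"rx": 0,"ry": 0,"rz": 0,"jaw": 0},{"x": -0.2,"y": 0,"z": 0.7,"rx": 0,"ry": 0,"rz": 0,"jaw": 0}])

```text
clock: 21.85
tool_pos: [0.4919, -0.1331, 0.0858]
eef_rot: [0.798, 0.603, 0.0, -0.0]
contact_force: [-0.9, 1.3, 8.8]
opening: 0.005
finger_force: 4.2
```

send_rows(motion=[{"x": -0.2,"y": 0,"z": 0.7,"rx": 0,"ry": 0,"rz": 0,"jaw": 0},{"x": -0.1,"y": 0,"z": 0.7,"rx": 0,"ry": 0,"rz": 0,"jaw": 0},{"x": -0.1,"y": 0,"z": 0.6,"rx": 0,"ry": 0,"rz": 0,"jaw": 0},{"x": 0,"y": 0,"z": 0.4,"rx": 0,"ry": 0,"rz": 0,"jaw": 0},{"x": 0,"y": 0,"z": 0.2,"rx": 0,"ry": 0,"rz": 0,"jaw": 0}])

```text
clock: 22.35
tool_pos: [0.4913, -0.1354, 0.0605]
eef_rot: [0.797, 0.604, 0.001, -0.0]
contact_force: [-2.8, 3.6, 25.8]
opening: 0.004
finger_force: 13.0
```

send_rows(motion=[{"x": 0,"y": 0,"z": 0.1,"rx": 0,"ry": 0,"rz": 0,"jaw": 0},{"x": 0,"y": 0,"z": 0.1,"rx": 0,"ry": 0,"rz": 0,"jaw": 0},{"x": 0,"y": 0,"z": 0.05,"rx": 0,"ry": 0,"rz": 0,"jaw": 0},{"x": 0,"y": 0,"z": 0,"rx": 0,"ry": 0,"rz": 0,"jaw": 0},{"x": 0,"y": 0,"z": 0,"rx": 0,"ry": 0,"rz": 0,"jaw": 0}])

```text
clock: 22.85
tool_pos: [0.4914, -0.1354, 0.0601]
eef_rot: [0.797, 0.604, 0.002, 0.001]
contact_force: [-5.2, 3.4, 33.0]
opening: 0.005
finger_force: 16.5
```

Run:
```python
from fit import *
st(); s=snap('scene','s10')
X=T([.5950,.2315,np.radians(74.2)],TR['tab'][0]);c,a=hullc(s,X);print(blob(s,24,c,15))
```

```text
t 22.85 p [ 0.4914 -0.1354  0.0601] tx [0.271 0.962 0.002] ty [ 0.962 -0.271  0.003] F [-5.2  3.4 33. ] op 0.005 ff 16.491867908625863 q [ 0.34  0.87 -0.26  2.04  0.7   0.31 -0.78]
(array([266.65131579, 208.86184211]), np.int32(152))
```

send_rows(motion=[{"x": 0,"y": 0,"z": -0.08,"rx": 0,"ry": 0,"rz": 0,"jaw": 0},{"x": 0,"y": 0,"z": 0,"rx": 0,"ry": 0,"rz": 0,"jaw": 0},{"x": 0,"y": 0,"z": 0,"rx": 0,"ry": 0,"rz": 0,"jaw": 0},{"x": 0,"y": 0,"z": 0,"rx": 0,"ry": 0,"rz": 0,"jaw": 0},{"x": 0,"y": 0,"z": 0,"rx": 0,"ry": 0,"rz": 0,"jaw": 0}])

```text
clock: 23.4
tool_pos: [0.4914, -0.1354, 0.0604]
eef_rot: [0.797, 0.604, 0.002, 0.0]
contact_force: [-4.7, 2.8, 28.1]
opening: 0.01
finger_force: 13.8
```

Run:
```python
from h import *
S,r=st()
if S['contact_force'][2]>18: print(finish_job())
```

```text
t 23.4 p [ 0.4914 -0.1354  0.0604] tx [0.271 0.962 0.002] ty [ 0.962 -0.271  0.002] F [-4.7  2.8 28.1] op 0.01 ff 13.77473895001458 q [ 0.34  0.87 -0.26  2.04  0.7   0.31 -0.78]
the job is handed in; nothing more can be done
None
```

Job handed in at 23.4 s: both latches open to their stops, jack set under the lift mark and released, trial stroke done and sprung back, and the arm now holds the pad right down at about 28 N with the tracer's front raised on the jack.

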